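# Isolate the marking station, feed it a padlock, switch it on again

## Task

The padlock marking station is live: on the switch box, its toggle is the left-hand one of the two (seen from the robot) and leans away from you. First flip that toggle over to the near side (off); then let the padlock slide down the station's chute, lying flat and body first with the shackle trailing, until it rests against the stop under the marking head; then flip the same toggle back to the far side (on). Leave the right-hand toggle as it is.

Things in the scene. Friction and masses are not known exactly. Their poses are not given: they have to be found in the camera images.
- switch_box: fixed grey metal box, 130 (x) x 170 (y) x 70 mm high, two steel bat toggles on its flat top. Origin: centre of the underside; x points from its front (meter window, two black terminals, towards the robot) to its back, y to its left, z up. Its place and the station's may be exchanged; yaw within 0.25 rad of the robot's frame.
- toggle_pivot (a point): pivot of the left-hand toggle (the station's), at (0, 40, 74) mm in the box frame. The bat is a rod 48 mm long from the pivot, 8 mm thick at the root, 13 mm near its round end; it swings in the box's x-z plane. A bush 17 mm in diameter stands round its root up to 78 mm. Nothing else rises above the box near it but the other toggle, 80 mm to the right.
- toggle (a joint): left-hand toggle, rad: 0 = leaning 0.4 rad from vertical to the near side (-x of the box, off); 0.4 = upright; 0.8 = leaning 0.4 rad to the far side (+x, on), where it starts. Over-centre spring: it resists with up to 0.07 N m (about 2 N near the tip) and once past 0.4 snaps to the other end by itself.
- spare_toggle (a joint): right-hand toggle, the same kind, at (0, -40, 74) mm in the box frame; it belongs to something else, stands at 0 (near side) and must stay there.
- station: fixed marking station. Base plate 260 (x) x 130 (y) x 8 mm; origin: centre of its underside; x points downhill along the chute, away from the robot (yaw within 0.25 rad of the robot's frame), z up. Over the chute's low end stands the marking head, 116 mm wide, from x = 53 to 123 mm, underside at z = 105 mm (a stylus hangs to 75 mm), top at 155 mm, a motor on it to 185 mm.
- chute: open-topped smooth steel chute of the station (friction about 0.15); frame the same as the station's. It falls along +x at 24 degrees, 250 mm along the slope, from its open upper end (x = -123, floor z = 124 mm) to a stop plate (x = 105, floor z = 22 mm). Walls 14 mm high; throat 46 mm wide for the last 170 mm of slope; the mouth above it flares to 68 mm at the upper end.
- mouth (a point): point on the chute floor's centre line in the flared mouth, 205 mm up the slope from the stop plate; axes are the station's (not tilted).
- nest (a point): point on the chute floor's centre line 30 mm up the slope from the stop plate: the padlock's origin lies here when it is home, body first. Axes are the station's (not tilted).
- padlock: loose brass padlock lying flat on the bench between box and station, 63 x 40 x 17 mm, 0.18 kg. Origin on its underside; the body is a block x = -30 to 4, y = -20 to 20, z = 0 to 17 mm; the steel shackle reaches on to x = 32 mm (28 mm wide, 7 mm thick, at half height). Grasp the body across its 40 mm width, centre at x = -13 mm.
- shackle_end (a point): outer end of the padlock's shackle, at (+32, 0, 8.5) mm in the padlock's frame.
Mind the look-alikes: they are no part of the job. There is more than one size of the padlock; the job needs the middle-sized.

How it is judged:
By the outcome, as a careful person would: the job done as asked, in the order asked, and still so for the second after the job is handed in, with the robot touching nothing.
It also fails if it takes over 61 s, if anything falls off the work surface, if the arm or the gripper's body presses on something with over 40 N, if the wrist force passes 120 N, or if a joint passes its speed limit or range.

## Robot

A 6-joint arm with a two-finger parallel gripper is mounted at the origin on a cart in front of the work surface, level with it; the furniture and walls round the work are solid. World frame = base frame: x ahead of the robot, y to its left, z up, the work surface at z = 0. Lengths are in m, angles in rad, forces in N, time in s.
With the tool pointing down it reaches from about 0.3 to 0.825 m from the base axis. Payload 5.4 kg.
Tool frame: the origin (TCP) lies at the centre of the arm's flange, where the gripper is bolted on; the fingertips stand 190 mm ahead of it and the grasp point (between the pads) lies 171 mm ahead of it; z points along the fingers, y is the line along which they close (so a half turn about z gives the same grasp; the last joint's range is limited). The gripper opens to 92 mm and grips with 3 to 60 N. Pads are 20 mm wide; open, the fingers measure 128 mm over their backs; the gripper's body (75 mm by 189 mm) begins 69 mm behind the grasp point.
Start: joints at [-1.553, 0.158, 1.597, -0, 1.386, -0.21], TCP at [0.13, -0.56, 0.405] pointing down, gripper open.
Joint ranges: [-2.91, 2.91], [-0.94, 2.29], [0.18, 2.7], [-1.29, 4.43], [0.17, 2.64], [-3, 3]. Speed limits (rad/s): [2.57, 2.57, 3.14, 3.14, 3.14, 3.14].

## Interface

Orientations are given as a rotation vector (axis times angle).
In Python, from plant import ctrl, vision gives the robot as it stands.
- The arm moves only by the shell command python3 -m crank 'ROWS' [OPENING] [FORCE]. ROWS is text: rows parted by semicolons, each of 6 numbers parted by spaces: the shift along the tool's x, y, z each as a share of 0.15 m, from -1 to 1, then the turn, a rotation vector about the tool's x, y, z each as a share of 0.5 rad, from -1 to 1. In form: dx dy dz rx ry rz; .... A call has 1 to 20 rows; each row shifts and turns the commanded pose from where the row before left it, along the tool's axes as they then stand; what a row does not reach is not made up. A row lasts 1/8 s, in which the tool goes at most 62.5 mm and 10.7 degrees, less where a joint would pass 70% of its speed; a pose out of reach is approached as far as the arm can. A call with a number of a shift or a turn outside -1 to 1 is refused whole. A call with a gripper value outside its range is refused whole. OPENING is the finger opening in mm, from 0 to 91.9, set as the call begins (- or left out, the last holds). The fingers move at their own pace and stop on an object; FORCE is the grip in N (left out, the last holds). Time passes only in rows, so rows that do not move let the fingers close. It gives the time, the measured TCP pose, the force, the opening and the grip force at its end, in the units of the state.
- ctrl.sense(): the state, without advancing time (a new reading comes with each control period).
- vision.snapshot(name): name is "scene" or "top"; returns a dict with "color" (384x512x3 uint8, red, green, blue), "range_z" (384x512 float32, m along the optical axis (not along the pixel's ray), 0 where there is no reading), "mtx" (3x3 intrinsics, pixels), "origin" and "attitude" of the camera in the world. Camera axes: x right, y up, looking along -z (the intrinsics and any distortion apply to the point x, -y, -z); pixel columns grow to the right and rows downward; lengths in m; the calibration is good to about 2 mm. A picture is of the moment at which its call begins.
- ctrl.hand_in(): hands the job in; it is judged then, once.
The state is a dict: "time": time; "joints": joint angles; "dq": joint speeds; "tau": joint torques, N m; "tcp_pos": TCP position; "tool_rot": TCP orientation; "ft_force": force on the tool from outside, world axes, zero at the start; "moment": the same for the moment, N m; "grip_width": finger opening in m; "finger_force": force on a finger pad.
Only numpy, scipy, OpenCV 4.12 (cv2) and the standard library are available. Lean on these libraries where they do the work, as an engineer would, in place of code of your own. Each camera call takes 0.05 s, during which the arm holds its last target. There are 200 camera calls.

## Working session

There is one attempt and no reset: what is moved stays moved. The work goes in short steps, Python scripts to look and compute and a shell command to move; the robot and the scene stay as the last step left them, time stands still between calls to the robot, and variables do not carry over. Pictures are saved under pics/ and viewed, at most 10 in all, crops included, and the job is handed in when it is done.

```bash
ls; mkdir -p pics
cat > h.py <<'E'
import numpy as np, cv2
from plant import ctrl, vision
from scipy.spatial.transform import Rotation as R
def att(a):
    a=np.array(a,float)
    return a if a.shape==(3,3) else (R.from_rotvec(a).as_matrix() if a.size==3 else R.from_quat(a).as_matrix())
def cloud(s):
    z=s["range_z"]; K=s["mtx"]; v,u=np.mgrid[:z.shape[0],:z.shape[1]]
    p=np.stack([(u-K[0,2])/K[0,0]*z,-(v-K[1,2])/K[1,1]*z,-z],-1)
    P=p@att(s["attitude"]).T+np.array(s["origin"]); P[z==0]=np.nan
    return P
def save(n,c,k=1):
    cv2.imwrite(n,cv2.resize(c[...,::-1],None,fx=k,fy=k,interpolation=cv2.INTER_CUBIC))
E
python3 - <<'E'
from h import *
print(ctrl.sense())
for n in("scene","top"):
    s=vision.snapshot(n); save(f"pics/{n}0.png",s["color"],1.5); print(n,{k:v for k,v in s.items() if k not in("color","range_z")})
    np.savez(n+"0.npz",P=cloud(s),c=s["color"])
E
```

```text
pics
{'time': 0.0, 'joints': array([-1.55311755e+00,  1.59058340e-01,  1.59823229e+00, -4.08818882e-06,
        1.38619770e+00, -2.10092401e-01]), 'dq': array([-3.32764916e-04, -3.27868396e-04,  3.75038854e-04, -1.61678022e-05,
        3.42463283e-04,  5.67857986e-04]), 'tau': array([ 4.81428578e-04, -3.85558641e+01, -3.22118533e+01,  7.02694058e-02,
        3.75534897e-02, -1.25080437e-04]), 'tcp_pos': array([ 0.12981704, -0.55986893,  0.40371334]), 'tool_rot': array([-3.11936633e+00, -3.56795933e-01, -2.79584913e-04]), 'ft_force': array([-0.72761586, -0.07679569,  0.68603466]), 'moment': array([ 0.03732433, -0.01458075, -0.00221184]), 'finger_force': 0.0, 'grip_width': 0.09206836100303002}
scene {'mtx': array([[349.17541572,   0.        , 250.4437215 ],
       [  0.        , 349.17541572, 184.64305943],
       [  0.        ,   0.        ,   1.        ]]), 'origin': array([-0.00891082,  0.51012202,  0.76372038]), 'attitude': array([ 0.43178591, -0.89780382, -2.14754311])}
top {'mtx': array([[432.45057357,   0.        , 253.70193036],
       [  0.        , 432.45057357, 190.85323061],
       [  0.        ,   0.        ,   1.        ]]), 'origin': array([0.38248198, 0.05560595, 1.01555663]), 'attitude': array([ 0.16719251, -0.11940941, -1.57046358])}
```

View pics/scene0.png

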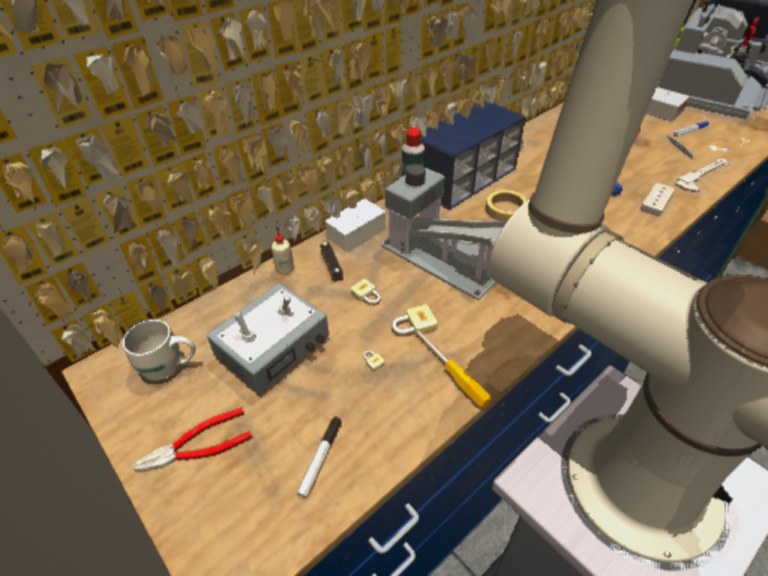

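View pics/top0.png

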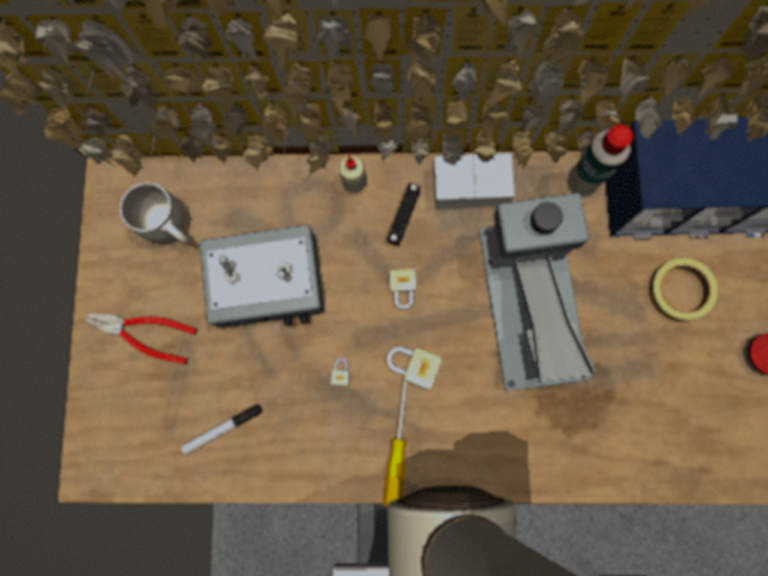

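The top view (1.5x scale) shows the box at (262,275), the station chute running from (560,370) down to the head at (540,225), and three padlocks: small (340,373), middle (403,287) and large (415,367). The middle one fits the job. I'll measure all three and confirm with a crop.

Run:
```python
from h import *
d=np.load("top0.npz"); P,c=d["P"],d["c"]
X,Y,Z=P[...,0],P[...,1],P[...,2]
v,u=np.mgrid[:384,:512]
def rect(m,n):
    pts=P[m][:,:2].astype(np.float32)*1000
    r=cv2.minAreaRect(pts); print(n,m.sum(),"c",np.round(r[0],1),"size",np.round(r[1],1),"ang",round(r[2],2),"z",np.round(np.nanmedian(Z[m])*1000,1)); return r
box=(u>125)&(u<225)&(v>140)&(v<222)
rect(box&(Z>.064)&(Z<.0765),"boxtop")
m=box&(Z>.095); 
n,l=cv2.connectedComponents(m.astype(np.uint8))
for i in range(1,n):
    q=P[l==i]; print("tog",len(q),np.round(q.mean(0)*1000),"top",np.round(q[q[:,2].argmax()]*1000))
for n,(cu,cv_,k) in dict(small=(227,248,16),mid=(269,192,20),large=(276,245,26)).items():
    w=(abs(u-cu)<k)&(abs(v-cv_)<k)
    rect(w&(Z>.006)&(Z<.04),n+" all"); rect(w&(Z>.0145)&(Z<.04),n+" body")
print("bench z",np.nanmedian(Z[(u>300)&(u<315)&(v>200)&(v<230)]))
# station: base plate z~8mm ; head z~.155
st=(u>318)&(u<400)&(v>120)&(v<262)
rect(st&(Z>.145)&(Z<.165),"head")
rect(st&(Z>.004)&(Z<.18)&(v>150),"station")
# chute points
for vv in range(175,256,8):
    row=[(k,int(round(Z[vv,k]*1000))) for k in range(325,398,3)]
    print(vv,row)
save("pics/crop1.png",np.hstack([c[170:270,215:305],c[150:250,320:410]]),4)
```

```text
boxtop 3989 c [579.4 267.6] size [130.5 170.3] ang 7.77 z 72.8
tog 54 [586. 308. 113.] top [590. 312. 124.]
tog 35 [569. 225. 117.] top [567. 226. 123.]
tog 1 [576. 306.  95.] top [576. 306.  95.]
small all 165 c [437.4 148.6] size [62.2 68.5] ang 5.22 z 12.7
small body 33 c [427.4 149.3] size [24.4 21.3] ang 84.23 z 15.5
mid all 351 c [562.4  48.7] size [88.1 84.3] ang 89.55 z 18.3
mid body 260 c [565.4  52.3] size [37.7 59.4] ang 89.66 z 19.3
large all 691 c [441.5  33.3] size [114.1 115.3] ang 89.91 z 23.3
large body 603 c [437.2  32. ] size [89.  79.2] ang 18.32 z 23.7
bench z 0.0026022622076371515
head 1561 c [ 630.  -139.1] size [ 71.3 116.6] ang 7.86 z 157.2
station 6852 c [ 533.9 -162.3] size [190.1 264.7] ang 88.42 z 52.9
175 [(325, 10), (328, 42), (331, 52), (334, 12), (337, 11), (340, 9), (343, 53), (346, 47), (349, 50), (352, 50), (355, 50), (358, 48), (361, 49), (364, 47), (367, 63), (370, 12), (373, 11), (376, 11), (379, 3), (382, 4), (385, 1), (388, 2), (391, 2), (394, 3), (397, 4)]
183 [(325, 11), (328, 13), (331, 13), (334, 8), (337, 11), (340, 11), (343, 12), (346, 
[... 1968 characters left out ...]
, 113), (364, 113), (367, 114), (370, 116), (373, 115), (376, 113), (379, 116), (382, 113), (385, 118), (388, 115), (391, 132), (394, 6), (397, 3)]
247 [(325, 3), (328, 1), (331, 3), (334, 6), (337, 12), (340, 13), (343, 12), (346, 12), (349, 13), (352, 10), (355, 9), (358, 122), (361, 119), (364, 122), (367, 121), (370, 124), (373, 122), (376, 125), (379, 121), (382, 123), (385, 124), (388, 126), (391, 127), (394, 132), (397, 3)]
255 [(325, 3), (328, 4), (331, 3), (334, 3), (337, 9), (340, 15), (343, 15), (346, 11), (349, 10), (352, 11), (355, 12), (358, 10), (361, 13), (364, 10), (367, 13), (370, 9), (373, 10), (376, 1), (379, 1), (382, 3), (385, 3), (388, 3), (391, 5), (394, 4), (397, 4)]
```

View pics/crop1.png

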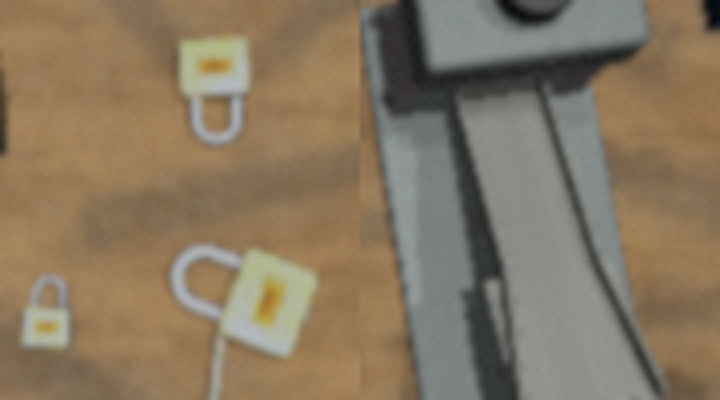

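The crop confirms three padlocks: small at crop (45,325), middle at (213,67) and large at (268,300). The middle one is my target: its width is about 40 mm and its shackle points towards the robot. Next I'll refine its pose and the chute line, then work out the move to the toggle.

```bash
cat >> h.py <<'E'
def Rd(th,tilt=0): return (R.from_euler('z',th)*R.from_euler('y',tilt)*R.from_euler('x',np.pi)).as_matrix()
YB=np.deg2rad(7.8); YS=np.deg2rad(7.86); SO=np.array([.5428,-.1511,0])
def st(x,y,z): return SO+R.from_euler('z',YS).apply([x,y,z])
def plan(g,Rt,tip=.171):
    "g: grasp point target (tip m ahead of TCP)"
    s=ctrl.sense(); R0=R.from_rotvec(s["tool_rot"]).as_matrix(); t=np.array(g)-tip*Rt[:,2]
    d=R0.T@(t-s["tcp_pos"]); r=R.from_matrix(R0.T@Rt).as_rotvec()
    print("t",round(s["time"],2),"TCP target",np.round(t,3),"shift shares",np.round(d/.15,3),"turn shares",np.round(r/.5,3))
E
python3 - <<'E'
from h import *
d=np.load("top0.npz"); P,c=d["P"],d["c"]; s=vision.snapshot("top")
K=s["mtx"];A=att(s["attitude"]);o=np.array(s["origin"])
def ray(u,v,z):
    q=A@np.array([(u-K[0,2])/K[0,0],-(v-K[1,2])/K[1,1],-1]); return o+q*(z-o[2])/q[2]
x0,y0=250,170; cr=cv2.resize(c[y0:215,x0:290],None,fx=8,fy=8,interpolation=cv2.INTER_CUBIC)
hsv=cv2.cvtColor(cr,cv2.COLOR_RGB2HSV); lab=cv2.cvtColor(cr,cv2.COLOR_RGB2LAB).astype(int)
bg=np.median(lab.reshape(-1,3),0)
pix=lambda p:(np.array(p)+.5)/8-.5+[x0,y0]
for n,m in(("bright",(lab[...,0]>bg[0]+35)),("diff",np.abs(lab-bg).sum(-1)>55)):
    m=m.astype(np.uint8); k,l,stt,ce=cv2.connectedComponentsWithStats(m); i=1+stt[1:,4].argmax(); mm=(l==i).astype(np.uint8)
    body=cv2.morphologyEx(mm,cv2.MORPH_OPEN,np.ones((75,75)))
    for nm,M in(("all",mm),("body",body)):
        if M.sum()==0: continue
        r=cv2.minAreaRect(np.argwhere(M)[:,::-1].astype(np.float32)); p=ray(*pix(r[0]),.017 if nm=="body" else .01)
        print(n,nm,np.round(p*1000,1),"size mm",np.round(np.array(r[1])/8*2.3,1),"ang",round(r[2],1),np.round(pix(r[0]),1))
# chute floor centreline in station frame
Q=(P-SO)@R.from_euler('z',YS).as_matrix()
for x in np.arange(-.115,.04,.02):
    m=(abs(Q[...,0]-x)<.008)&(abs(Q[...,1])<.05)&(Q[...,2]>.05-x*.445+.0)&(Q[...,2]>.04)
    y=Q[...,1][m]; print(round(x,3),m.sum(),np.round(np.percentile(y,[1,50,99])*1000,1),"z-exp",np.round((np.nanmedian(Q[...,2][m])-(.124-(x+.123)*.4452))*1000,1))
m=(Q[...,2]>.006)&(Q[...,2]<.016)&(abs(Q[...,0])<.15)&(abs(Q[...,1])<.09)
print("base pct",np.round(np.percentile(Q[m][:,0],[.5,99.5])*1000),np.round(np.percentile(Q[m][:,1],[1,99])*1000))
pv=np.array([.574,.3072,.114]); plan(pv,Rd(YB+np.pi/2));
E
```

```text
bright all [565.4  51.1  10. ] size mm [55.8 37.8] ang 85.7 [268.5 191.8]
diff all [564.2  51.   10. ] size mm [57.  37.4] ang 86.8 [268.5 192.4]
-0.115 299 [-33.3  -0.1  38.2] z-exp 3.0
-0.095 273 [-30.8   0.8  35.8] z-exp 2.7
-0.075 250 [-28.2   0.8  35.4] z-exp 2.8
-0.055 232 [-32.4   0.7  35.5] z-exp 3.3
-0.035 189 [-24.5  -0.6  27.2] z-exp 3.3
-0.015 178 [-24.1  -0.9  26.8] z-exp 3.2
0.005 169 [-24.   -0.5  26.8] z-exp 3.6
0.025 164 [-25.2  -1.9  26.6] z-exp 3.1
base pct [-136.  128.] [-64.  78.]
t 0.15 TCP target [0.574 0.307 0.285] shift shares [ 4.19  -4.962  0.801] turn shares [-2.000e-03 -3.000e-03 -2.958e+00]
```

```bash
python3 -m crank '.233 -.276 0 0 0 0;.233 -.276 0 0 0 0;.233 -.276 0 0 0 0;.233 -.276 0 0 0 0;.233 -.276 0 0 0 0;.233 -.276 0 0 0 0;.233 -.276 0 0 0 0;.233 -.276 0 0 0 0;.233 -.276 0 0 0 0;.233 -.276 0 0 0 0;.233 -.276 0 0 0 0;.233 -.276 0 0 0 0;.233 -.276 0 0 0 0;.233 -.276 0 0 0 0;.233 -.276 0 0 0 0;.233 -.276 0 0 0 0;.233 -.276 0 0 0 0;.233 -.276 0 0 0 0' 70 && python3 -m crank '0 0 0 0 0 -.37;0 0 0 0 0 -.37;0 0 0 0 0 -.37;0 0 0 0 0 -.37;0 0 0 0 0 -.37;0 0 0 0 0 -.37;0 0 0 0 0 -.37;0 0 0 0 0 -.37;0 0 0 0 0 0' && python3 -c "
from h import *
plan([.574,.3072,.114],Rd(YB+np.pi/2))
s=vision.snapshot('scene'); save('pics/s1.png',s['color'][150:290,90:260],4)"
```

```text
time: 2.4
tcp_pos: [0.5749, 0.3096, 0.4042]
tool_rot: [3.121, 0.357, -0.001]
ft_force: [0.2, -0.7, 0.1]
grip_width: 0.0696
finger_force: 0.0
time: 3.52
tcp_pos: [0.5743, 0.3079, 0.4042]
tool_rot: [-2.066, -2.366, 0.001]
ft_force: [0.0, 0.5, -0.0]
grip_width: 0.0699
finger_force: 0.0
t 3.52 TCP target [0.574 0.307 0.285] shift shares [-0.004 -0.002  0.795] turn shares [-0.002  0.    -0.002]
```

```bash
python3 -m crank '0 0 .16 0 0 0;0 0 .16 0 0 0;0 0 .16 0 0 0;0 0 .16 0 0 0;0 0 .155 0 0 0;0 0 0 0 0 0' && python3 -m crank '0 -.05 0 0 0 0;0 -.05 0 0 0 0;0 -.05 0 0 0 0;0 -.05 0 0 0 0;0 -.05 0 0 0 0;0 -.03 0 0 0 0;0 0 0 0 0 0;0 0 0 0 0 0' && python3 -m crank '0 0 -.2 0 0 0;0 0 -.25 0 0 0;0 0 -.25 0 0 0;0 0 -.25 0 0 0;0 0 -.1 0 0 0;0 0 0 0 0 0' && python3 -c "
from h import *
s=vision.snapshot('scene'); t=vision.snapshot('top'); save('pics/s1.png',np.hstack([s['color'][170:270,130:230],t['color'][130:230,130:230]]),4)"
```

```text
time: 4.32
tcp_pos: [0.5735, 0.3076, 0.283]
tool_rot: [-2.065, -2.364, 0.007]
ft_force: [0.1, -0.5, -0.0]
grip_width: 0.0698
finger_force: 0.0
time: 5.32
tcp_pos: [0.5337, 0.3021, 0.2859]
tool_rot: [2.063, 2.366, 0.006]
ft_force: [6.2, 1.3, -2.2]
grip_width: 0.0702
finger_force: 2.8
time: 6.08
tcp_pos: [0.5327, 0.3022, 0.4432]
tool_rot: [2.064, 2.368, 0.001]
ft_force: [0.3, 1.1, -1.0]
grip_width: 0.0699
finger_force: 0.0
```

View pics/s1.png

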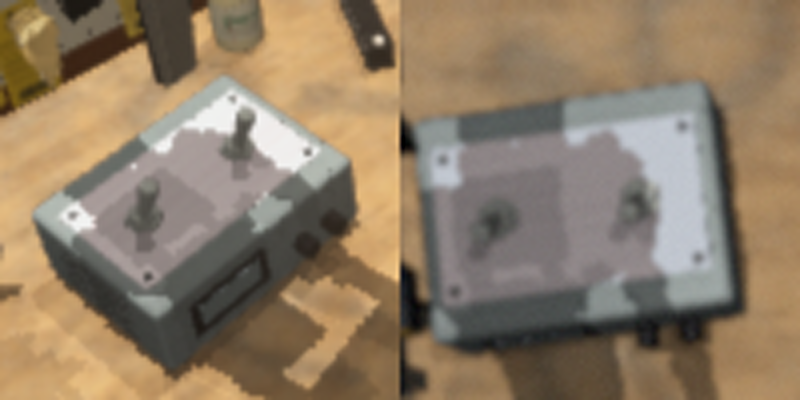

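The crop shows the left toggle (tip at 148,190 in the scene half) now looking like the right one. I'll confirm with depth and plan the grasp.

```bash
cat >> h.py <<'E'
def togs():
    for cam in("top","scene"):
        s=vision.snapshot(cam); Q=(cloud(s)-[.5794,.2676,0])@R.from_euler('z',YB).as_matrix()*1000
        for y in(40,-40):
            m=(abs(Q[...,1]-y)<25)&(abs(Q[...,0])<45)&(Q[...,2]>103)&(Q[...,2]<135)
            print(cam,y,m.sum(),np.round(np.median(Q[m],0)) if m.sum() else None)
E
python3 - <<'E'
from h import *
togs()
s=vision.snapshot("top"); K=s["mtx"];A=att(s["attitude"]);o=np.array(s["origin"])
def ray(u,v,z):
    q=A@np.array([(u-K[0,2])/K[0,0],-(v-K[1,2])/K[1,1],-1]); return o+q*(z-o[2])/q[2]
ux=[np.cos(np.deg2rad(86.3)),np.sin(np.deg2rad(86.3))]
a=ray(268.5,192.1,.013);b=ray(268.5+10*ux[0],192.1+10*ux[1],.013)
d=(a-b)/np.linalg.norm(a-b); th=np.arctan2(d[1],d[0]); g=a+.014*d; print(a,np.rad2deg(th),g)
c=d=s["color"]; save("pics/p2.png",np.hstack([c[170:220,245:295],vision.snapshot("scene")["color"][170:220,220:270]]),8)
plan([g[0],g[1],.028],Rd(th))
E
```

```text
top 40 36 [-17.  38. 119.]
top -40 34 [-16. -41. 119.]
scene 40 27 [-19.  42. 115.]
scene -40 26 [-19. -38. 116.]
[0.56427698 0.05116569 0.013     ] 3.1825158793497232 [0.57825538 0.05194293 0.013     ]
t 6.38 TCP target [0.578 0.052 0.199] shift shares [-1.693  0.078  1.616] turn shares [-3.000e-03  5.000e-03  3.304e+00]
```

View pics/p2.png

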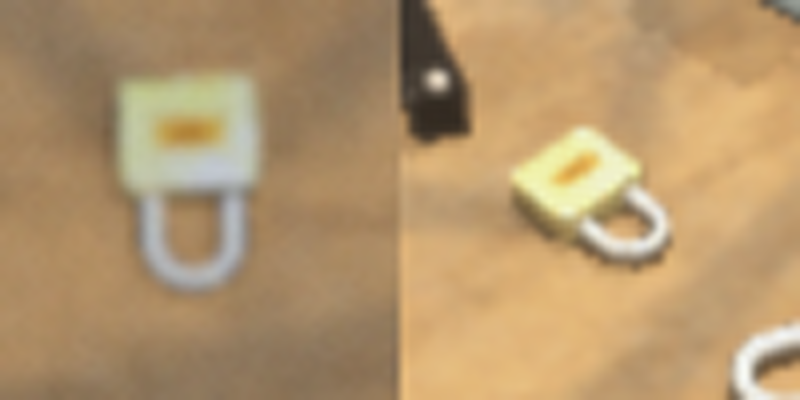

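The enlarged crop shows the middle padlock, body centre (188,134), shackle pointing down towards the robot. The toggle is at the near side in both cameras. Going for the padlock.

```bash
python3 -m crank '-.28 .013 0 0 0 0;-.28 .013 0 0 0 0;-.28 .013 0 0 0 0;-.28 .013 0 0 0 0;-.28 .013 0 0 0 0;-.293 .013 0 0 0 0;0 0 0 0 0 .367;0 0 0 0 0 .367;0 0 0 0 0 .367;0 0 0 0 0 .367;0 0 0 0 0 .367;0 0 0 0 0 .367;0 0 0 0 0 .367;0 0 0 0 0 .367;0 0 0 0 0 .367;0 0 .3 0 0 0;0 0 .3 0 0 0;0 0 .3 0 0 0;0 0 .3 0 0 0;0 0 0 0 0 0' && python3 -c "
from h import *
plan([.5782,.052,.028],Rd(.0556))"
```

```text
time: 8.88
tcp_pos: [0.5769, 0.0524, 0.2586]
tool_rot: [-3.139, -0.088, 0.015]
ft_force: [-0.3, -0.1, 1.0]
grip_width: 0.0699
finger_force: 0.0
t 8.88 TCP target [0.578 0.052 0.199] shift shares [0.012 0.004 0.397] turn shares [-0.003  0.019  0.001]
```

```bash
python3 -m crank '0 0 .1 0 0 0;0 0 .1 0 0 0;0 0 .1 0 0 0;0 0 .1 0 0 0;0 0 0 0 0 0;0 0 0 0 0 0' && python3 -m crank '0 0 0 0 0 0;0 0 0 0 0 0;0 0 0 0 0 0;0 0 0 0 0 0;0 0 0 0 0 0;0 0 0 0 0 0' 30 30; python3 -c "
from h import *
plan(st(-.0823,.001,.150),Rd(YS))"
```

```text
time: 9.62
tcp_pos: [0.5793, 0.0522, 0.2032]
tool_rot: [3.14, 0.088, 0.001]
ft_force: [1.0, -0.3, 0.7]
grip_width: 0.0697
finger_force: 0.0
time: 10.38
tcp_pos: [0.5792, 0.0522, 0.2032]
tool_rot: [3.14, 0.088, 0.0]
ft_force: [-0.3, 0.1, 2.6]
grip_width: 0.0394
finger_force: 30.0
t 10.38 TCP target [ 0.461 -0.161  0.321] shift shares [-0.865  1.377 -0.786] turn shares [ 0.    -0.001 -0.162]
```

The fingertips overlap the body by only about 4 mm, so I'll regrip slightly lower and then lift.

```bash
python3 -m crank '0 0 0 0 0 0;0 0 0 0 0 0;0 0 .025 0 0 0;0 0 0 0 0 0' 60 && python3 -m crank '0 0 0 0 0 0;0 0 0 0 0 0;0 0 0 0 0 0;0 0 0 0 0 0;0 0 0 0 0 0' 30 30;  python3 -m crank '0 0 -.1 0 0 0;0 0 -.3 0 0 0;0 0 -.3 0 0 0;0 0 -.3 0 0 0;0 0 -.3 0 0 0;0 0 0 0 0 0;0 0 0 0 0 0'; python3 -c "
from h import *
plan(st(-.0823,.001,.150),Rd(YS))
plan(st(-.0823,.001,.150),Rd(YS,np.deg2rad(24)))
s=vision.snapshot('scene'); save('pics/g1.png',s['color'][80:260,180:400],3.3)"
```

```text
time: 10.88
tcp_pos: [0.5788, 0.0522, 0.1986]
tool_rot: [-3.14, -0.088, 0.002]
ft_force: [0.4, 0.7, -0.4]
grip_width: 0.0605
finger_force: 0.0
time: 11.5
tcp_pos: [0.5791, 0.0522, 0.1993]
tool_rot: [3.14, 0.088, 0.0]
ft_force: [-0.6, 0.0, 0.3]
grip_width: 0.0397
finger_force: 30.0
time: 12.38
tcp_pos: [0.5786, 0.0522, 0.3933]
tool_rot: [-3.14, -0.088, 0.002]
ft_force: [0.3, -0.2, -1.1]
grip_width: 0.0398
finger_force: 30.0
t 12.38 TCP target [ 0.461 -0.161  0.321] shift shares [-0.861  1.378  0.483] turn shares [-0.001  0.003 -0.162]
t 12.38 TCP target [ 0.53  -0.152  0.306] shift shares [-0.399  1.34   0.581] turn shares [-0.035 -0.834 -0.159]
```

View pics/g1.png

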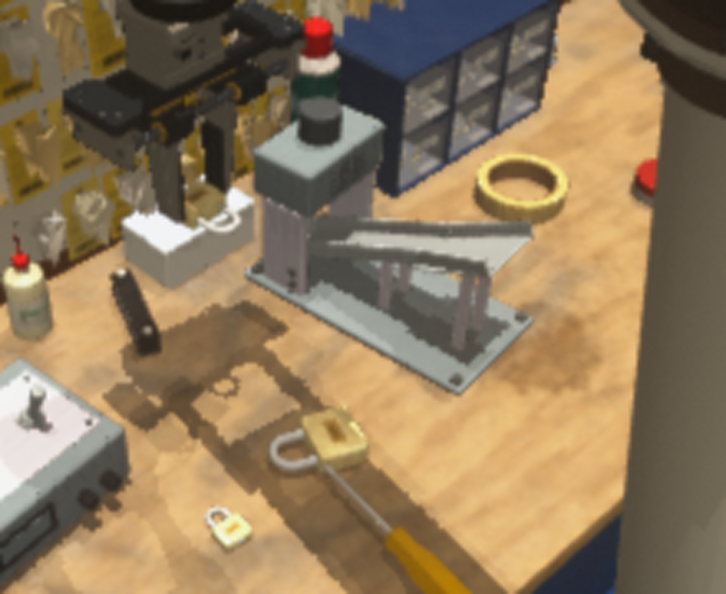

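The padlock is held level (crop 205,205) and the chute is clear. Moving it above the mouth and tilting.

```bash
python3 -m crank '-.08 .268 0 0 0 0;-.08 .268 0 0 0 0;-.08 .268 0 0 0 0;-.08 .268 0 0 0 0;-.08 .268 0 0 0 0;0 0 0 0 -.21 -.04;0 0 0 0 -.21 -.04;0 0 0 0 -.21 -.04;0 0 0 0 -.204 -.04;0 0 0 0 0 0;0 0 0 0 0 0'; python3 -c "
from h import *
T=np.deg2rad(24);n=np.array([np.sin(T),0,np.cos(T)])
f=np.array([-.0823,.001,.1054])
plan(st(*(f+n*.0353)),Rd(YS,T))"
```

```text
time: 13.8
tcp_pos: [0.5303, -0.1518, 0.3932]
tool_rot: [3.056, 0.21, -0.647]
ft_force: [0.4, -0.4, -1.6]
grip_width: 0.0397
finger_force: 30.0
t 13.8 TCP target [ 0.544 -0.15   0.294] shift shares [0.353 0.012 0.567] turn shares [-0.035 -0.005  0.008]
```

```bash
python3 -m crank '.118 .004 .13 -.035 -.005 .008;.118 .004 .13 0 0 0;.117 .004 .13 0 0 0;0 0 0 0 0 0;0 0 0 0 0 0'; python3 -c "
from h import *
T=np.deg2rad(24);n=np.array([np.sin(T),0,np.cos(T)])
f=np.array([-.0823,.001,.1054])
plan(st(*(f+n*.0353)),Rd(YS,T))
s=vision.snapshot('scene'); t=vision.snapshot('top'); save('pics/m1.png',np.hstack([s['color'][90:210,230:350],t['color'][140:260,310:430]]),3.3)"
```

```text
time: 14.42
tcp_pos: [0.555, -0.1501, 0.3203]
tool_rot: [3.037, 0.208, -0.644]
ft_force: [-0.4, -0.5, -2.0]
grip_width: 0.0394
finger_force: 30.0
t 14.43 TCP target [ 0.544 -0.15   0.294] shift shares [ 0.007 -0.012  0.19 ] turn shares [ 0.003 -0.002 -0.001]
```

View pics/m1.png

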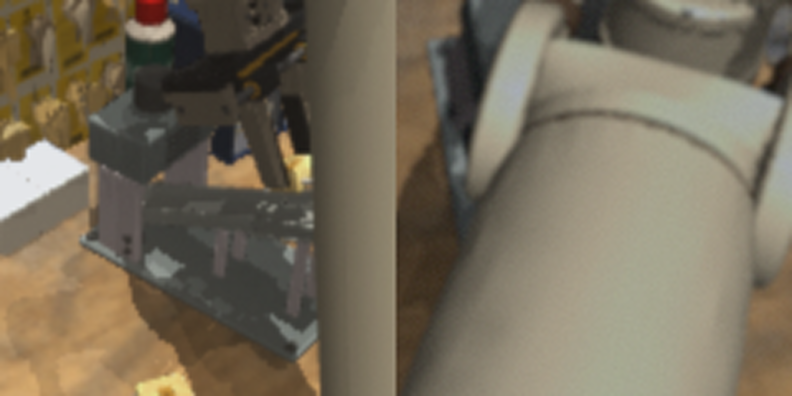

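The cameras are mostly blocked here: the scene view shows the gripper (265,150) above the mouth, clear of the head. I'll descend slowly and watch the force.

```bash
python3 -m crank '.004 -.006 .05 0 0 0;.003 -.006 .05 0 0 0;0 0 .05 0 0 0;0 0 .04 0 0 0;0 0 0 0 0 0;0 0 0 0 0 0;0 0 0 0 0 0'; python3 -c "
from h import *
T=np.deg2rad(24);n=np.array([np.sin(T),0,np.cos(T)])
f=np.array([-.0823,.001,.1054])
plan(st(*(f+n*.0353)),Rd(YS,T))"
```

```text
time: 15.4
tcp_pos: [0.5443, -0.1497, 0.2928]
tool_rot: [3.037, 0.209, -0.646]
ft_force: [0.2, 0.3, -0.8]
grip_width: 0.0395
finger_force: 30.0
t 15.4 TCP target [ 0.544 -0.15   0.294] shift shares [-0.003  0.001 -0.006] turn shares [ 0.002  0.    -0.001]
```

```bash
python3 -m crank '0 0 0 0 0 0;0 0 0 0 0 0;0 0 0 0 0 0;0 0 0 0 0 0;0 0 0 0 0 0;0 0 0 0 0 0' 65; python3 -m crank '0 0 -.1 0 0 0;0 0 -.2 0 0 0;0 0 -.2 0 0 0;0 0 -.2 0 0 0;0 0 0 0 .2 0;0 0 0 0 .2 0;0 0 0 0 .2 0;0 0 0 0 .24 0;0 0 0 0 0 0;0 0 0 0 0 0'; python3 -c "
from h import *
plan([.574,.3072,.25],Rd(YS))
plan([.574,.3072,.25],Rd(YB+np.pi/2))"
```

```text
time: 16.15
tcp_pos: [0.5443, -0.1497, 0.2928]
tool_rot: [3.037, 0.209, -0.646]
ft_force: [-0.1, 0.2, -0.1]
grip_width: 0.0648
finger_force: 0.0
time: 17.4
tcp_pos: [0.5867, -0.1437, 0.3893]
tool_rot: [3.133, 0.216, -0.001]
ft_force: [-0.2, 0.3, -0.6]
grip_width: 0.065
finger_force: 0.0
t 17.4 TCP target [0.574 0.307 0.421] shift shares [ 0.328 -2.989 -0.216] turn shares [0.003 0.001 0.001]
t 17.4 TCP target [0.574 0.307 0.421] shift shares [ 0.328 -2.989 -0.216] turn shares [ 1.000e-03  3.000e-03 -3.139e+00]
```

```bash
python3 -m crank '0 0 -.216 0 0 0;.033 -.299 0 0 0 0;.033 -.299 0 0 0 0;.033 -.299 0 0 0 0;.033 -.299 0 0 0 0;.033 -.299 0 0 0 0;.033 -.299 0 0 0 0;.033 -.299 0 0 0 0;.033 -.299 0 0 0 0;.032 -.299 0 0 0 0;.032 -.299 0 0 0 0;0 0 0 0 0 -.349;0 0 0 0 0 -.349;0 0 0 0 0 -.349;0 0 0 0 0 -.349;0 0 0 0 0 -.349;0 0 0 0 0 -.349;0 0 0 0 0 -.349;0 0 0 0 0 -.349;0 0 0 0 0 -.349' 70; python3 -c "
from h import *
plan([.574,.3072,.114],Rd(YB+np.pi/2))
s=vision.snapshot('scene'); t=vision.snapshot('top'); save('pics/c1.png',np.hstack([s['color'][80:200,250:370],t['color'][140:260,310:430]]),3.3)
d=np.load('top0.npz');P=cloud(t)
Q=(P-SO)@R.from_euler('z',YS).as_matrix()*1000;dz=(P-d['P'])[...,2]*1000
m=(abs(Q[...,1])<45)&(abs(Q[...,0])<125)&(dz>6);print('top',m.sum(),np.round(Q[m].mean(0)) if m.any() else '')
d=np.load('scene0.npz');P=cloud(s)
Q=(P-SO)@R.from_euler('z',YS).as_matrix()*1000;m=(abs(Q[...,1])<25)&(Q[...,0]>20)&(Q[...,0]<110)&(Q[...,2]<75)&(Q[...,2]>15)
print(m.sum(),np.round(np.c_[Q[m],s['color'][m]])[::12])
"
```

```text
time: 19.9
tcp_pos: [0.574, 0.3076, 0.4205]
tool_rot: [2.056, 2.374, -0.003]
ft_force: [-0.6, -0.2, 0.1]
grip_width: 0.0699
finger_force: 0.0
t 19.9 TCP target [0.574 0.307 0.285] shift shares [-0.     0.     0.903] turn shares [-0.001  0.005  0.014]
top 65 [33.  1. 60.]
193 [[103. -18.  43. 127. 109.  77.]
 [ 81. -16.  51. 139. 120.  81.]
 [ 97.  -4.  46. 100.  81.  55.]
 [ 57. -22.  55.  91.  89.  81.]
 [ 85.  -1.  50. 130. 110.  71.]
 [ 49. -23.  54.  94.  92.  83.]
 [ 76.  -4.  48. 149. 132.  87.]
 [ 38. -23.  56.  97.  94.  87.]
 [ 75. -14.  38. 118. 107.  81.]
 [ 33. -22.  55. 148. 146. 135.]
 [ 55.   7.  57. 174. 166. 153.]
 [ 24. -14.  60. 191. 189. 177.]
 [ 56.  -5.  45. 117. 113. 103.]
 [ 74.  24.  50. 104.  97.  83.]
 [ 38.  -2.  52. 166. 166. 155.]
 [ 54.  25.  53.  94.  91.  83.]
 [ 26.  25.  59.  90.  87.  80.]]
```

View pics/c1.png

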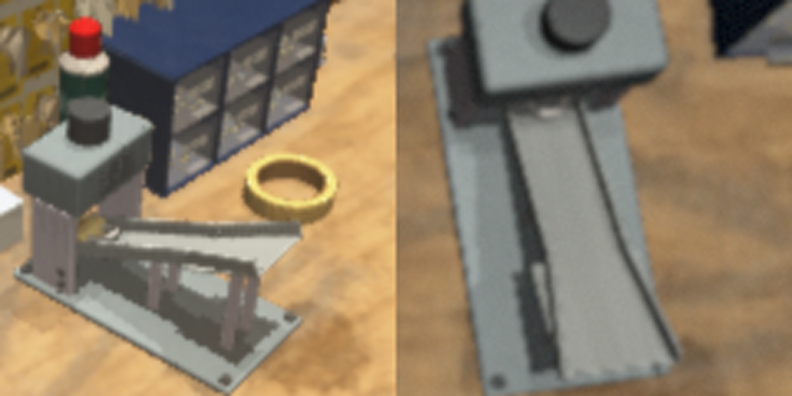

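The padlock is in the throat under the head: brass at (92,228) in the scene half, shackle end at (550,108) in the top half. I'll check numerically that it is against the stop before switching on.

```bash
python3 -c "
from h import *
T=np.deg2rad(24);c,sn=np.cos(T),np.sin(T)
t=vision.snapshot('top');s=vision.snapshot('scene')
f=np.load('top0.npz')
def sl(P):
    Q=(P-SO)@R.from_euler('z',YS).as_matrix()*1000
    Q[...,2]-=2.7
    x=Q[...,0]-105;z=Q[...,2]-22
    return -(x*c-z*sn),Q[...,1],x*sn+z*c
S,y,n=sl(cloud(t)); d=(t['color'].astype(int)-f['c']).__abs__().sum(-1)
m=(d>45)&(abs(y)<23)&(S>20)&(S<240)&(n<25)&(n>-5);print('top changed S',np.round(np.percentile(S[m],[0,5,50,90,97,100])),'n',np.median(n[m]),m.sum())
S,y,n=sl(cloud(s)); C=s['color'].astype(int)
m=(C[...,0]-C[...,2]>28)&(abs(y)<24)&(S>-20)&(S<120)&(n>-3)&(n<25)
print('scene brass S',np.round(np.percentile(S[m],[0,3,20,50,80,97,100])),m.sum(),'y',np.round(np.percentile(y[m],[3,50,97])))
"
```

```text
top changed S [48. 50. 58. 61. 62. 63.] n 10.595865220967154 38
scene brass S [  8.  11.  24.  32.  34.  62. 114.] 56 y [-22.  -7.  14.]
```

The shackle end is at 62–63 mm up the slope, where home predicts 62. Switching the toggle on.

```bash
python3 -m crank '0 0 .18 0 0 0;0 0 .18 0 0 0;0 0 .18 0 0 0;0 0 .18 0 0 0;0 0 .18 0 0 0;0 0 0 0 0 0;0 0 0 0 0 0' && python3 -m crank '0 .05 0 0 0 0;0 .05 0 0 0 0;0 .05 0 0 0 0;0 .05 0 0 0 0;0 .05 0 0 0 0;0 0 0 0 0 0;0 0 0 0 0 0' && python3 -m crank '0 -.05 0 0 0 0;0 0 -.2 0 0 0;0 0 -.25 0 0 0;0 0 -.25 0 0 0;0 0 -.25 0 0 0;0 0 0 0 0 0;0 0 0 0 0 0' && python3 -c "
from h import *
togs()"
```

```text
time: 20.98
tcp_pos: [0.5744, 0.3074, 0.2869]
tool_rot: [2.064, 2.366, 0.002]
ft_force: [-0.6, -0.1, 0.1]
grip_width: 0.0702
finger_force: 0.0
time: 21.85
tcp_pos: [0.6111, 0.3123, 0.2855]
tool_rot: [2.063, 2.367, -0.0]
ft_force: [-0.7, -0.1, 0.2]
grip_width: 0.0698
finger_force: 0.0
time: 22.72
tcp_pos: [0.603, 0.3114, 0.4269]
tool_rot: [2.063, 2.368, -0.002]
ft_force: [0.1, -0.5, 0.5]
grip_width: 0.0697
finger_force: 0.0
top 40 45 [ 12.  39. 118.]
top -40 33 [-17. -40. 119.]
scene 40 36 [ 12.  42. 113.]
scene -40 25 [-20. -38. 116.]
```

Left toggle is back at its starting reading (12 mm to the far side), and the spare is unchanged. Handing in.

```bash
python3 -c "
from h import *
print(ctrl.hand_in())"
```

```text
the job is handed in; nothing more can be done
None
```

I handed the job in at about 23 s. The left toggle was flipped off, the middle-sized padlock slid body first to rest against the stop, and the toggle was flipped back on; the right-hand toggle stayed as it was.

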